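# Restock the sloping gel-pot display

### The job

Restock the sloping wooden display that faces the customer: take the three new pots from the shallow brown tray and put the large jar in the empty large pocket and one small pot in each empty small pocket, lid out and fully home on the pocket floor. Set them in gently rather than letting them fall, and leave the pots already on display and the other things on the counter where they are.

Things in the scene. Friction and masses are not known exactly. Their poses are not given: they have to be found in the camera images.
- pot_1: new low round gel pot: black body 32 mm diameter, 22 mm high, under a metal screw lid 35 mm diameter, 14 mm high (36 mm in all, about 45 g). Origin: centre of the underside, z up through the lid. Stands upright in the tray.
- pot_2: new low round gel pot: black body 32 mm diameter, 22 mm high, under a metal screw lid 35 mm diameter, 14 mm high (36 mm in all, about 45 g). Origin: centre of the underside, z up through the lid. Stands upright in the tray, same as pot_1; either may go in either small pocket.
- jar: new larger gel jar of the same make: black body 48 mm diameter, 26 mm high, under a metal screw lid 52 mm diameter, 18 mm high (44 mm in all, about 110 g). Origin: centre of the underside, z up through the lid. Stands upright in the tray, in any of the three places.
- small_pocket_1 (a point): empty round pocket, 36 mm bore, for a small pot; front (lower) row of four, second from the stand's +y end. 18 mm deep. The point is the centre of its flat floor; z is the pocket axis, out of the mouth, leaning 30 deg from vertical towards the stand's front; x up the slope, y along the row, so a seated pot stands 18 mm out of the board (4 mm of body, then its lid).
- small_pocket_2 (a point): the other empty 36 mm pocket; front row, the last at the stand's -y end. 18 mm deep. The point is the centre of its flat floor; z is the pocket axis, out of the mouth, leaning 30 deg from vertical towards the stand's front; x up the slope, y along the row, as small_pocket_1.
- large_pocket (a point): empty round pocket, 53 mm bore, for a large jar; back (upper) row of three, at the stand's +y end. 18 mm deep. The point is the centre of its flat floor; z is the pocket axis, out of the mouth, leaning 30 deg from vertical towards the stand's front; x up the slope, y along the row, so a seated jar stands 26 mm out of the board (8 mm of body, then its lid).
- stand: fixed sloping display, left or right, facing away from the robot: wooden board 146 mm up the slope, 270 wide, 28 thick, tilted 30 deg, face up and to its front (-x). Front row: four pockets 62 mm apart, 31 mm from the low edge; back row: three, 84 mm apart, 76 mm farther up. High edge 101 mm above the counter. Origin: on the counter under its middle; z up, x to its high back, y along rows.
- tray: fixed shallow dark brown tray 130 x 310 mm, walls 18 mm high, floor 4 mm thick. Origin: centre of its underside, y along its length. On the other side from the stand.
- stock_small_1: pot already in the stand (front row, +y end): low round gel pot: black body 32 mm diameter, 22 mm high, under a metal screw lid 35 mm diameter, 14 mm high (36 mm in all, about 45 g). Origin: centre of the underside, z up through the lid.
- stock_small_2: pot already in the stand (front row, third from the +y end): same as stock_small_1.
- stock_large_1: jar already in the stand (back row, middle): larger gel jar of the same make: black body 48 mm diameter, 26 mm high, under a metal screw lid 52 mm diameter, 18 mm high (44 mm in all, about 110 g). Origin: centre of the underside, z up through the lid.
- stock_large_2: jar already in the stand (back row, -y end): same as stock_large_1.
- pump_bottle: bystander: black pump bottle, 68 mm diameter, 171 mm high, standing to the left of the work. Origin: centre of its underside.
- buffer: bystander: grey nail buffer block 95 x 25 x 25 mm lying beyond the work. Origin: centre of its underside, x along its length.
- polish_bottle: bystander: small black gel-polish bottle with a long brass cap, 30 mm diameter, 75 mm high, beyond the work. Origin: centre of its underside.

How it is judged:
By the outcome, as a careful person would: the job done as asked, in the order asked, and still so for the second after the job is handed in, with the robot touching nothing.
It also fails if it takes over 69 s, if anything falls off the work surface, if the arm or the gripper's body presses on something with over 40 N, if the wrist force passes 120 N, or if a joint passes its speed limit or range.

### The arm

A 7-joint arm with a two-finger parallel gripper is mounted at the origin on the work surface. World frame = base frame: x ahead of the robot, y to its left, z up, the work surface at z = 0. Lengths are in m, angles in rad, forces in N, time in s.
With the tool pointing down it reaches from about 0.4 to 0.85 m from the base axis. Payload 10.4 kg.
Tool frame: the origin (TCP) lies midway between the tips of the shut fingers; the grasp point (between the pads) lies 19 mm behind it; z points along the fingers, y is the line along which they close (so a half turn about z gives the same grasp; the last joint's range is limited). The gripper opens to 87 mm and grips with 3 to 60 N. Pads are 19 mm wide; open, the fingers measure 117 mm over their backs; the gripper's body (75 mm by 190 mm) begins 51 mm behind the grasp point.
Start: joints at [-0.023, 0.332, -0.065, 1.46, 0.022, 1.35, -0.088], TCP at [0.625, 0, 0.223] pointing down, gripper open.
Joint ranges: [-2.6, 2.6], [-0.5, 2.12], [-1.47, 1.34], [0.16, 2.42], [-1.27, 4.41], [0.06, 2.06], [-2.6, 2.6]. Speed limits (rad/s): [2.22, 2.22, 2.79, 2.79, 3.14, 3.14, 3.14].

### API

Orientations are given as a unit quaternion [x, y, z, w].
In Python, from bench import sensors, eyes, order gives the robot as it stands.
- The arm moves only by the tool arm_command, never from a script. Its argument "steps" is a list of rows, each an object with "rot": the turn, a rotation vector about the world's x, y, z in degrees, a list of three; "slide": the shift along the world's x, y, z in m, a list of three; "grip": the opening, from 0 (shut) to 1 (fully open). A call has exactly 8 rows; each row shifts and turns the commanded pose from where the row before left it; what a row does not reach is not made up. A row lasts 1/8 s, in which the tool goes at most 62.5 mm and 10.7 degrees, less where a joint would pass 70% of its speed; a pose out of reach is approached as far as the arm can. A call with a gripper value outside its range is refused whole. The fingers move at their own pace and stop on an object; "newtons" is the grip in N (left out, the last holds). Time passes only in rows, so rows that do not move let the fingers close, or fill a call up. It gives the time, the measured TCP pose, the force, the opening and the grip force at its end, in the units of the state.
- sensors.read_state(): the state, without advancing time (a new reading comes with each control period).
- eyes.camera(name): name is "scene" or "side" or "wrist"; returns a dict with "pixels" (384x512x3 uint8, red, green, blue), "intrinsics" (3x3 intrinsics, pixels), "k1" (the pictures are not rectified: a ray, as slopes to the right and down, at radius r is drawn at 1 + k1 r^2 times it, then the intrinsics apply), "pose" (4x4, takes a point from camera to world coordinates). Camera axes: x right, y down, z forward; pixel columns grow to the right and rows downward; lengths in m; the calibration is good to about 2 mm. A picture is of the moment at which its call begins. There is no depth.
- order.close_job(): hands the job in; it is judged then, once.
Trained networks look in a picture, given as the dict that the camera call returned (one of the last four; its "shot" number tells which), for a name from the list of things; names that differ only in an ending like _2 or _b are one class to them, and where a whole thing is asked for, a point or a joint stands for the part that bears it (a point fixed in the world has none). Each returns a list of dicts, best first, with "conf" (0 to 1); they miss things now and then, are a little off and sometimes report something else, mostly with a low value. They report only what shows in the picture. A call takes as long as a camera call.
- eyes.look_for(name, picture): "bbox" ([left, top, right, bottom] in pixels, round what is visible of it).
The state is a dict: "time": time; "joint_positions": joint angles; "joint_vel": joint speeds; "joint_torque": joint torques, N m; "ee_pos": TCP position; "eef_rot": TCP orientation; "ft_force": force on the tool from outside, world axes, zero at the start; "torque": the same for the moment, N m; "width": finger opening in m; "grip_force": force on a finger pad.
Only numpy, scipy, OpenCV 4.12 (cv2) and the standard library are available. Lean on these libraries where they do the work, as an engineer would, in place of code of your own. Each camera call takes 0.05 s, during which the arm holds its last target. There are 200 camera calls.

## Working session

There is one attempt and no reset: what is moved stays moved. The work goes in short steps, Python scripts to look and compute and a tool call to move; the robot and the scene stay as the last step left them, time stands still between calls to the robot, and variables do not carry over. Pictures are saved under pics/ and viewed, at most 12 in all, crops included, and the job is handed in when it is done.

Besides the shell and the picture viewer there is one more tool, called by a JSON object that holds its "api" and its "payload". arm_command: Moves the arm, as the interface text tells. Its arguments: {"type":"object","properties":{"steps":{"type":"array","items":{"type":"object","properties":{"rot":{"type":"array","items":{"type":"number"}},"slide":{"type":"array","items":{"type":"number"}},"grip":{"type":"number"}}}},"newtons":{"type":"number"}},"required":["steps"]}

```bash
mkdir -p pics; cat > h.py <<'E'
import numpy as np, cv2
from bench import sensors, eyes, order
def ray(P,uv):
    K=np.array(P["intrinsics"]);k1=P["k1"];T=np.array(P["pose"])
    d=np.array([(uv[0]-K[0,2])/K[0,0],(uv[1]-K[1,2])/K[1,1]]);s=d.copy()
    for _ in range(30): s=d/(1+k1*(s@s))
    v=T[:3,:3]@np.array([s[0],s[1],1]);return T[:3,3],v/np.linalg.norm(v)
def atz(P,uv,z):
    o,v=ray(P,uv);return o+v*(z-o[2])/v[2]
def proj(P,X):
    K=np.array(P["intrinsics"]);k1=P["k1"];T=np.array(P["pose"])
    X=np.atleast_2d(X);c=(X-T[:3,3])@T[:3,:3];s=c[:,:2]/c[:,2:];s=s*(1+k1*(s**2).sum(1,keepdims=True))
    return s*[K[0,0],K[1,1]]+[K[0,2],K[1,2]]
def save(P,n): cv2.imwrite("pics/"+n,np.array(P["pixels"])[:,:,::-1])
E
python3 - <<'E'
from h import *
np.set_printoptions(precision=4,suppress=True)
ims=[]
for c in ["scene","side","wrist"]:
    P=eyes.camera(c);ims.append(np.array(P["pixels"])[:,:,::-1]);save(P,c+".png")
    np.save("pics/"+c+".npy",P,allow_pickle=True)
    print(c,P["pose"],P["intrinsics"][0],P["k1"])
    for n in ["pot_1","jar","small_pocket_1","large_pocket","stand","tray","stock_small_1","stock_large_1","pump_bottle","polish_bottle","buffer"]:
        try: print(n,[(np.round(d["bbox"]).astype(int).tolist(),round(d["conf"],2)) for d in eyes.look_for(n,P)][:7])
        except Exception as e: print(n,e)
print(sensors.read_state())
E
```

```text
scene [[ 0.0825  0.8628 -0.4987  1.105 ]
 [ 0.9966 -0.0704  0.043   0.0531]
 [ 0.002  -0.5006 -0.8657  0.9451]
 [ 0.      0.      0.      1.    ]] [365.5369   0.     253.7052] 0.0006087725871564608
pot_1 [([245, 177, 257, 193], 0.73), ([305, 152, 315, 168], 0.64)]
jar [([103, 142, 208, 214], 0.62), ([274, 156, 295, 177], 0.53), ([245, 181, 258, 192], 0.25)]
small_pocket_1 [([248, 181, 258, 193], 0.73), ([101, 141, 213, 216], 0.64), ([304, 152, 317, 168], 0.49), ([229, 222, 234, 257], 0.22)]
large_pocket [([103, 141, 211, 215], 0.93)]
stand [([104, 141, 208, 214], 0.94), ([129, 237, 143, 250], 0.47)]
tray [([232, 148, 341, 209], 0.95)]
stock_small_1 [([120, 194, 134, 205], 0.66)]
stock_large_1 [([175, 148, 191, 168], 0.68), ([143, 158, 168, 177], 0.6)]
pump_bottle [([363, 138, 394, 184], 0.74)]
polish_bottle [([130, 237, 146, 254], 0.54)]
buffer [([227, 221, 233, 257], 0.65)]
side [[ 0.9862 -0.0926  0.1373  0.4658]
 [-0.1656 -0.5461  0.8212 -0.7506]
 [-0.0011 -0.8326 -0.5539  0.6284]
 [ 0.      0.      0.      1.    ]] [371.0649   0.     253.5711] -0.06623927595667584
pot_1 [([229, 19
[... 1256 characters left out ...]
2, 328], 0.87), ([118, 233, 150, 260], 0.84)]
pump_bottle [([138, 293, 183, 328], 0.21)]
polish_bottle [([297, 291, 315, 314], 0.78)]
buffer [([280, 136, 358, 157], 0.63)]
{'time': 1.8, 'joint_positions': array([-0.0226,  0.3322, -0.0647,  1.4601,  0.0216,  1.3499, -0.0885]), 'joint_vel': array([ 0.0007, -0.0016,  0.0007,  0.0005, -0.0008,  0.0013,  0.0008]), 'joint_torque': array([  0.0015, -62.3036,   0.0254, -39.0119,  -0.0611,   0.0316,
         0.0002]), 'ee_pos': array([0.625 , 0.    , 0.2226]), 'eef_rot': array([0.7071, 0.7071, 0.    , 0.    ]), 'ft_force': array([ 0.4687, -0.498 , -0.5324]), 'torque': array([ 0.0376, -0.0234,  0.0031]), 'grip_force': 0.0, 'width': 0.0874154630561337}
```

View pics/scene.png

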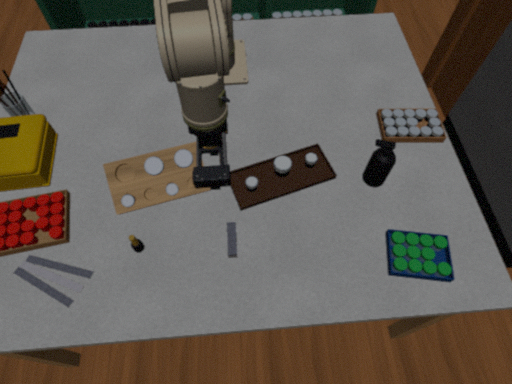

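View pics/side.png

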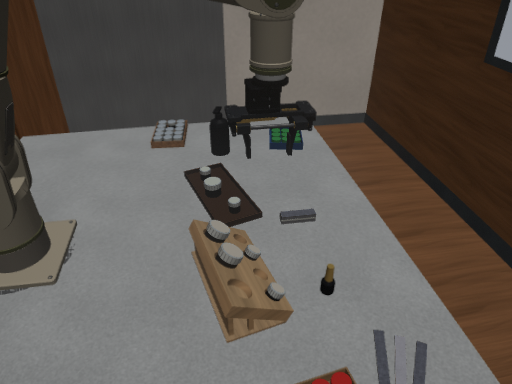

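```bash
python3 - <<'E'
import cv2
im=cv2.imread("pics/wrist.png")[0:340,70:330]
cv2.imwrite("pics/w2.png",cv2.resize(im,None,fx=1.76,fy=1.76,interpolation=cv2.INTER_CUBIC))
E
```

```text
(no output)
```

View pics/w2.png

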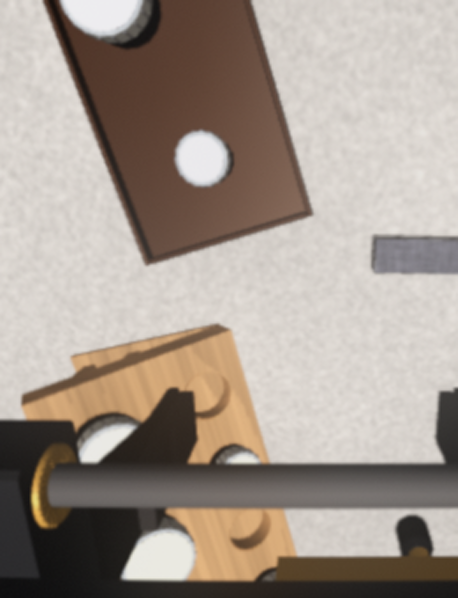

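```bash
cat > fit.py <<'E'
from h import *
from scipy.optimize import least_squares
c,s=np.cos(np.pi/6),np.sin(np.pi/6)
def R(p):
    a,b=np.cos(p[2]),np.sin(p[2]);Z=np.array([[a,-b,0],[b,a,0],[0,0,1]])
    return Z@np.array([[c,0,-s],[0,1,0],[s,0,c]])  # x up slope, y row, z normal
def face(p,sx,y,h): return np.array([p[0],p[1],.0645])+R(p)@np.array([sx,y,h])
SL={"ss1":(-.042,.093),"ss2":(-.042,-.031),"sp1":(-.042,.031),"sp2":(-.042,-.093),"sl1":(.034,0),"sl2":(.034,-.084),"lp":(.034,.084)}
t=np.linspace(0,2*np.pi,48,endpoint=False)
def cyl(o,Rm,parts): # parts (r,h0,h1)
    return np.vstack([o+np.c_[r*np.cos(t),r*np.sin(t),0*t+h]@Rm.T for r,a,b in parts for h in (a,b)])
def box(P,X): q=proj(P,X);return np.r_[q.min(0),q.max(0)]
SM=[(.016,0,.022),(.0175,.022,.036)];LG=[(.024,0,.026),(.026,.026,.044)]
def stock(p,k):
    sm=k[1]=="s";return cyl(face(p,*SL[k],-.018),R(p),[(.016,.018,.022),SM[1]] if sm else [(.024,.018,.026),LG[1]])
def tray(q,sm): return cyl(np.array([q[0],q[1],.004]),np.eye(3),SM if sm else LG)
E
python3 - <<'E'
from fit import *
np.set_printoptions(precision=4,suppress=True)
D={k:np.load(f"pics/{k}.npy",allow_pickle=True).item() for k in ["scene","side","wrist"]}
ob=[("scene","ss1",[120,194,134,205]),("scene","sl2",[175,148,191,168]),("scene","sl1",[143,158,168,177]),
("side","ss2",[243,246,257,259]),("side","ss1",[265,282,284,299]),("side","sl1",[215,243,245,272]),("side","sl2",[203,221,230,244])]
f=lambda p:np.concatenate([box(D[a],stock(p,k))-b for a,k,b in ob])
r=least_squares(f,[.6,-.17,np.pi],loss="soft_l1");print(r.x);print(f(r.x).reshape(-1,4))
for k in SL: print(k,face(r.x,*SL[k],-.018),[proj(D[a],face(r.x,*SL[k],0))[0].round() for a in D])
np.save("stand.npy",r.x)
for nm,sm,o in [("a",1,[("scene",[245,177,257,193]),("side",[228,198,243,214]),("wrist",[168,78,202,107])]),("b",1,[("scene",[305,152,315,168]),("side",[195,164,210,182])]),("jar",0,[("scene",[274,156,295,177]),("side",[205,175,220,199])])]:
    g=lambda q:np.concatenate([box(D[a],tray(q,sm))-b for a,b in o])
    r=least_squares(g,[.6,.2],loss="soft_l1");print(nm,r.x);print(g(r.x).reshape(-1,4))
E
```

```text
[ 0.5302 -0.1757  3.37  ]
[[-0.5358 -0.582  -0.4459  1.1159]
 [-2.8043 -0.4655  0.1593 -1.4238]
 [-0.8352 -3.0175 -5.882  -2.8561]
 [ 0.1204 -2.3731  2.926   0.3809]
 [ 0.5427 -0.7232  0.4799  0.7513]
 [ 0.2862 -1.3445 -2.6031 -5.0197]
 [ 0.8555 -1.9495 -1.0713 -2.1464]]
ss1 [ 0.5779 -0.2601  0.0279] [array([127., 200.]), array([273., 294.]), array([224., 333.])]
ss2 [ 0.5498 -0.1393  0.0279] [array([171., 188.]), array([249., 255.]), array([201., 265.])]
sp1 [ 0.5638 -0.1997  0.0279] [array([149., 194.]), array([260., 273.]), array([213., 301.])]
sp2 [ 0.5358 -0.079   0.0279] [array([192., 182.]), array([240., 238.]), array([188., 225.])]
sl1 [ 0.4927 -0.1844  0.0659] [array([153., 165.]), array([226., 259.]), array([155., 310.])]
sl2 [ 0.4737 -0.1026  0.0659] [array([182., 158.]), array([214., 235.]), array([132., 256.])]
lp [ 0.5117 -0.2663  0.0659] [array([123., 173.]), array([240., 288.]), array([175., 357.])]
a [0.5499 0.0896]
[[-1.1491 -1.3987 -1.119  -1.3738]
 [-0.8078 -1.671  -3.0544 -0.2324]
 [ 0.9571 -1.822   0.6783  0.8296]]
b [0.4787 0.2785]
[[-1.3988 -0.3509  1.1325 -0.6397]
 [ 3.3828  1.5894 -0.2427 -1.3466]]
jar [0.5003 0.1937]
[[ 0.4825 -0.5292 -2.6648  0.3662]
 [-1.1673 -0.0294  1.6534 -2.7318]]
```

{"api": "arm_command", "payload": {"steps": [{"slide": [-0.015, 0.02, -0.017], "grip": 1}, {"slide": [-0.015, 0.02, -0.017], "grip": 1}, {"slide": [-0.015, 0.02, -0.017], "grip": 1}, {"slide": [-0.015, 0.02, -0.017], "grip": 1}, {"slide": [-0.015, 0.02, -0.017], "grip": 1}, {"slide": [0, 0, -0.018], "grip": 1}, {"slide": [0, 0, 0], "grip": 1}, {"slide": [0, 0, 0], "grip": 1}], "newtons": 15}}

```text
schema error: expected keys rot, slide, grip
```

```bash
cat > look.py <<'E'
# refine tray pot from the wrist camera: bright-lid silhouette near the predicted place
import sys
from fit import *
np.set_printoptions(precision=4,suppress=True)
q0=np.array([float(sys.argv[1]),float(sys.argv[2])]);sm=int(sys.argv[3])
P=eyes.camera("wrist");S=sensors.read_state();np.save("pics/last.npy",P,allow_pickle=True)
print("tcp",S["ee_pos"],S["time"])
g=cv2.cvtColor(np.array(P["pixels"]),cv2.COLOR_RGB2GRAY)
r,h=(.0175,.040) if sm else (.026,.048)
b=box(P,cyl(np.array([*q0,0]),np.eye(3),[(r,h,h)]));x0,y0=np.maximum(b[:2]-25,0).astype(int);x1,y1=(b[2:]+25).astype(int)
roi=g[y0:y1,x0:x1];th,m=cv2.threshold(roi,0,255,cv2.THRESH_OTSU)
n,l,st,ce=cv2.connectedComponentsWithStats(m);ct=(b[:2]+b[2:])/2-[x0,y0]
i=1+np.argmin(np.linalg.norm(ce[1:]-ct,axis=1)-.01*st[1:,4]);B=np.r_[st[i,:2],st[i,:2]+st[i,2:4]]+[x0,y0,x0,y0]
print("blob",B,"thr",th,"expected size",b[2:]-b[:2])
cc=ce[i]+[x0,y0]; print("centroid at lid-top height",atz(P,cc,h)); print("net",[(np.round(d["bbox"]).tolist(),d["conf"]) for d in eyes.look_for("pot_1" if sm else "jar",P)][:3])
F=lambda q:box(P,tray(q,sm))
for d in eyes.look_for("pot_1" if sm else "jar",P)[:3]:
    o=least_squares(lambda q:F(q)-d["bbox"],q0,loss="soft_l1");print("fit",o.x,o.fun if 0 else F(o.x)-d["bbox"])
im=np.array(P["pixels"])[:,:,::-1].copy();cv2.circle(im,tuple(cc.astype(int)),2,(0,0,255),-1);cv2.imwrite("pics/"+sys.argv[4]+".png",im)
E
python3 look.py .55 .09 1 l1
```

```text
tcp [0.625  0.     0.2226] 1.85
blob [170  74 199 106] thr 152.0 expected size [30.1641 31.6728]
centroid at lid-top height [0.5501 0.0925 0.04  ]
net [([167.0, 77.0, 204.0, 106.0], 0.58)]
fit [0.5495 0.0902] [ 1.277  -1.0628 -1.7518  1.1181]
```

View pics/l1.png

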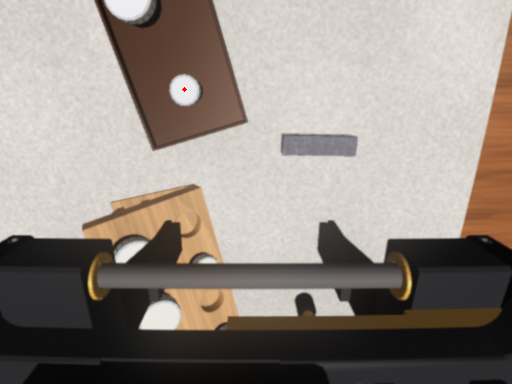

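The move was refused because every row needs "rot". The picture shows the nearest small pot's lid at (184, 90), the stand's last small pocket at (188, 222), and the finger tips at about (170, 230) and (330, 230).

{"api": "arm_command", "payload": {"steps": [{"rot": [0, 0, 0], "slide": [-0.015, 0.02, -0.017], "grip": 1}, {"rot": [0, 0, 0], "slide": [-0.015, 0.02, -0.017], "grip": 1}, {"rot": [0, 0, 0], "slide": [-0.015, 0.02, -0.017], "grip": 1}, {"rot": [0, 0, 0], "slide": [-0.015, 0.02, -0.017], "grip": 1}, {"rot": [0, 0, 0], "slide": [-0.015, 0.01, -0.017], "grip": 1}, {"rot": [0, 0, 0], "slide": [0, 0, -0.018], "grip": 1}, {"rot": [0, 0, 0], "slide": [0, 0, 0], "grip": 1}, {"rot": [0, 0, 0], "slide": [0, 0, 0], "grip": 1}], "newtons": 15}}

```text
time: 2.95
ee_pos: [0.5509, 0.0893, 0.1201]
eef_rot: [0.707, 0.707, 0.0, 0.0]
ft_force: [0.1, -0.4, -0.0]
width: 0.0868
grip_force: 0.0
```

```bash
python3 look.py .55 .091 1 l2
```

```text
tcp [0.5509 0.0895 0.1203] 3.0
blob [229 173 268 210] thr 170.0 expected size [38.8191 36.7913]
centroid at lid-top height [0.5502 0.0926 0.04  ]
net [([228.0, 166.0, 271.0, 212.0], 0.76)]
fit [0.5514 0.0904] [ 2.3529  0.1816 -2.3576 -0.2192]
```

{"api": "arm_command", "payload": {"steps": [{"rot": [0, 0, 0], "slide": [-0.0005, 0.003, -0.03], "grip": 1}, {"rot": [0, 0, 0], "slide": [0, 0, -0.03], "grip": 1}, {"rot": [0, 0, 0], "slide": [0, 0, -0.023], "grip": 1}, {"rot": [0, 0, 0], "slide": [0, 0, -0.01], "grip": 1}, {"rot": [0, 0, 0], "slide": [0, 0, 0], "grip": 0.6}, {"rot": [0, 0, 0], "slide": [0, 0, 0], "grip": 0.2}, {"rot": [0, 0, 0], "slide": [0, 0, 0], "grip": 0.2}, {"rot": [0, 0, 0], "slide": [0, 0, 0], "grip": 0.2}], "newtons": 15}}

```text
time: 4.1
ee_pos: [0.5498, 0.0931, 0.0271]
eef_rot: [0.707, 0.707, 0.0, 0.0]
ft_force: [0.7, 0.4, 0.3]
width: 0.0548
grip_force: 0.0
```

{"api": "arm_command", "payload": {"steps": [{"rot": [0, 0, 0], "slide": [0, 0, 0], "grip": 0.2}, {"rot": [0, 0, 0], "slide": [0, 0, 0], "grip": 0.2}, {"rot": [0, 0, 0], "slide": [0, 0, 0], "grip": 0.2}, {"rot": [0, 0, 0], "slide": [0, 0, 0], "grip": 0.2}, {"rot": [0, 0, 0], "slide": [0, 0, 0.01], "grip": 0.2}, {"rot": [0, 0, 0], "slide": [0, 0, 0.03], "grip": 0.2}, {"rot": [0, 0, 0], "slide": [0, 0, 0.04], "grip": 0.2}, {"rot": [0, 0, 0], "slide": [0, 0, 0.04], "grip": 0.2}], "newtons": 15}}

```text
time: 5.1
ee_pos: [0.5494, 0.093, 0.1484]
eef_rot: [0.707, 0.707, 0.0, 0.0]
ft_force: [0.5, -0.6, -0.3]
width: 0.0347
grip_force: 15.0
```

```bash
cat > goal.py <<'E'
# goal.py pocket standoff(m along axis) tcp_height_on_pot : rotation vector and slide from here to the goal
import sys
from fit import *
from scipy.spatial.transform import Rotation as Ro
np.set_printoptions(precision=4,suppress=True)
p=np.load("stand.npy");S=sensors.read_state();k,so,h=sys.argv[1],float(sys.argv[2]),float(sys.argv[3])
M=R(p);G=np.c_[-M[:,1],-M[:,0],-M[:,2]]
d=(Ro.from_matrix(G)*Ro.from_quat(S["eef_rot"]).inv()).as_rotvec(degrees=True)
print("t",S["time"],"tcp",S["ee_pos"],"width",S["width"],"F",S["ft_force"])
g=face(p,*SL[k],-.018+so+h);e=g-S["ee_pos"]
print("rotvec",d,"slide",e,"goal",g,"stand-frame err",M.T@e,"axis",M[:,2])
E
python3 goal.py sp1 .05 .023
```

```text
t 5.1 tcp [0.5494 0.093  0.1484] width 0.0347114422168507 F [ 0.4853 -0.6248 -0.3358]
rotvec [-3.4335 29.8877 12.7883] slide [ 0.05   -0.2845 -0.0573] goal [ 0.5994 -0.1915  0.0911] stand-frame err [-0.015   0.2884 -0.0575] axis [0.487  0.1132 0.866 ]
```

{"api": "arm_command", "payload": {"steps": [{"rot": [-0.6, 5.0, 2.1], "slide": [0.011, -0.047, 0.005], "grip": 0.2}, {"rot": [-0.6, 5.0, 2.1], "slide": [0.011, -0.047, 0], "grip": 0.2}, {"rot": [-0.6, 5.0, 2.1], "slide": [0.011, -0.047, 0], "grip": 0.2}, {"rot": [-0.6, 5.0, 2.1], "slide": [0.011, -0.047, 0], "grip": 0.2}, {"rot": [-0.6, 5.0, 2.1], "slide": [0.011, -0.047, -0.016], "grip": 0.2}, {"rot": [-0.4, 5.0, 2.2], "slide": [0.01, -0.046, -0.02], "grip": 0.2}, {"rot": [0, 0, 0], "slide": [0, 0, 0], "grip": 0.2}, {"rot": [0, 0, 0], "slide": [0, 0, 0], "grip": 0.2}]}}

```text
time: 6.1
ee_pos: [0.6148, -0.1874, 0.1159]
eef_rot: [0.601, 0.756, -0.203, -0.162]
ft_force: [-0.1, 0.3, 0.2]
width: 0.0343
grip_force: 15.0
```

```bash
python3 goal.py sp1 .08 .023; python3 - <<'E'
from fit import *
np.set_printoptions(precision=1,suppress=True)
P=eyes.camera("wrist");np.save("pics/s1.npy",P,allow_pickle=True);p=np.load("stand.npy")
im=np.array(P["pixels"])[:,:,::-1].copy()
for k in SL:
    print(k,proj(P,face(p,*SL[k],0))[0])
    X=cyl(face(p,*SL[k],0),R(p),[(.018 if k[0:2] in("ss","sp") else .0265,0,0)])
    for q in proj(P,X)[:48]:
        if abs(q).max()<2000: cv2.circle(im,tuple(q.astype(int)),0,(0,0,255),-1)
for n in ["stock_small_1","stock_large_1","small_pocket_1"]: print(n,[(np.round(d["bbox"]).tolist(),round(d["conf"],2)) for d in eyes.look_for(n,P)])
cv2.imwrite("pics/s1.png",cv2.resize(im,None,fx=1.5,fy=1.5,interpolation=cv2.INTER_CUBIC))
E
```

```text
t 6.1 tcp [ 0.6148 -0.1874  0.1159] width 0.034304341213093795 F [-0.1053  0.3017  0.2356]
rotvec [-0.0223 -0.0562  0.0485] slide [-0.0008 -0.0007  0.0012] goal [ 0.614  -0.1881  0.1171] stand-frame err [0.0014 0.0005 0.0006] axis [0.487  0.1132 0.866 ]
ss1 [247.8 252.8]
ss2 [247.6 124.5]
sp1 [247.7 193.3]
sp2 [247.4  45.2]
sl1 [162.1 160.2]
sl2 [153.  58.]
lp [170.2 244.5]
stock_small_1 [([227.0, 99.0, 273.0, 146.0], 0.88)]
stock_large_1 [([110.0, 9.0, 189.0, 90.0], 0.72), ([123.0, 129.0, 194.0, 198.0], 0.6)]
small_pocket_1 [([96.0, 1.0, 288.0, 263.0], 0.89)]
```

View pics/s1.png

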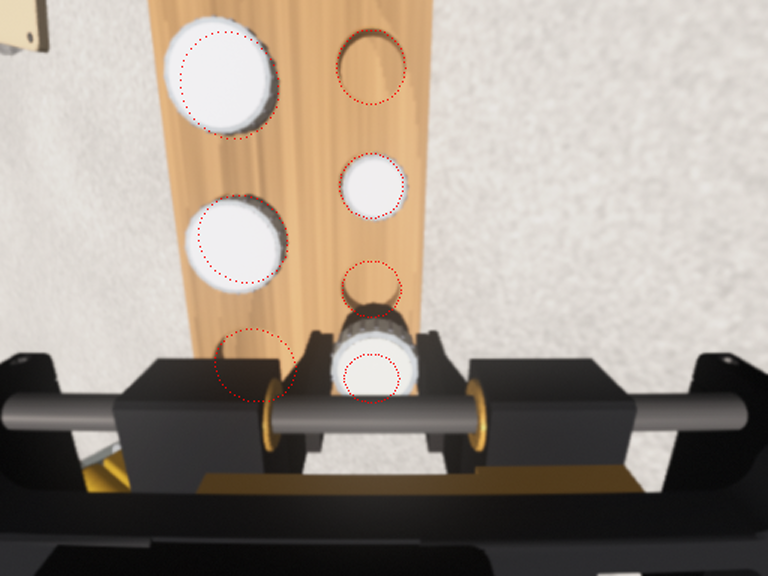

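The board overlay is nearly on the real rims: sp2 at about (247, 44), sp1 at (247, 193), with the held pot at (249, 240). I'll refine using the lid tops.

```bash
cat > refit.py <<'E'
import sys
from fit import *
np.set_printoptions(precision=4,suppress=True)
def lidtop(P,X,pad=10,thr=None):
    g=cv2.cvtColor(np.array(P["pixels"]),cv2.COLOR_RGB2GRAY);b=box(P,X)
    x0,y0=np.maximum(b[:2]-pad,0).astype(int);x1,y1=(b[2:]+pad).astype(int)
    roi=g[y0:y1,x0:x1];m=((roi>(thr or 215))*255).astype(np.uint8)
    n,l,st,ce=cv2.connectedComponentsWithStats(m);i=1+np.argmax(st[1:,4])
    return ce[i]+[x0,y0],np.r_[st[i,:2],st[i,:2]+st[i,2:4]]+[x0,y0,x0,y0],b,(roi.min(),roi.max())
if __name__=="__main__":
    P=np.load(sys.argv[1],allow_pickle=True).item();p=np.load("stand.npy");ks=sys.argv[2].split(",")
    ob=[]
    for k in ks:
        r,h=(.0175,.018) if k[1]=="s" else (.026,.026)
        c_,B,b,mm=lidtop(P,cyl(face(p,*SL[k],h),R(p),[(r,0,0)]));ob.append((k,h,r,c_))
        print(k,"cen",c_,"blob",B,"pred",b,mm)
    f=lambda q:np.concatenate([proj(P,cyl(face(q,*SL[k],h),R(q),[(r,0,0)])).mean(0)-c for k,h,r,c in ob])
    r=least_squares(f,p);print(p,r.x,f(p),f(r.x))
    np.save("stand_new.npy",r.x)
E
python3 refit.py pics/s1.npy ss2,sl1,sl2; python3 - <<'E'
from fit import *
from refit import lidtop
P=np.load("pics/s1.npy",allow_pickle=True).item();p=np.load("stand.npy");S=sensors.read_state()
from scipy.spatial.transform import Rotation as Ro
T=Ro.from_quat(S["eef_rot"]).as_matrix();X=cyl(S["ee_pos"]-T[:,2]*.013,T,[(.0175,0,0)])
print("held top pred",box(P,X),lidtop(P,X,8)[:2])
g=cv2.cvtColor(np.array(P["pixels"]),cv2.COLOR_RGB2GRAY);print(g[60,205:290]);print(g[232,190:310])
E
```

```text
ss2 cen [249.46   124.8909] blob [230 105 269 145] pred [225.3688 103.6744 269.4729 148.4598] (np.uint8(121), np.uint8(239))
sl1 cen [154.2125 164.114 ] blob [124 135 185 194] pred [120.3597 134.3986 184.9558 197.6302] (np.uint8(72), np.uint8(240))
sl2 cen [143.6621  48.8922] blob [110  13 178  86] pred [105.4114  12.896  177.3736  91.0763] (np.uint8(74), np.uint8(241))
[ 0.5302 -0.1757  3.37  ] [ 0.5313 -0.1735  3.3567] [-2.0408  1.4267 -1.5133  2.4359 -2.2291  3.7488] [ 0.2098 -0.1642 -0.3418  0.0247  0.0977  0.1384]
held top pred [218.436  218.9423 278.1518 272.0328] (array([249.2811, 244.9416]), array([224, 225, 276, 263]))
[184 184 185 186 186 185 184 183 182 182 183 185 185 184 181 178 176 176
 177 178 180 181 182 182 175 167 166 172 179 180 180 180 179 180 180 180
 179 180 182 184 185 186 186 187 188 190 194 195 194 191 189 186 183 180
 176 174 172 173 176 181 188 192 195 196 195 193 191 190 189 187 182 177
 174 172 173 172 174 176 177 177 184 204 220 222 221]
[195 194 192 187 185 190 194 196 196 196 195 193 178 134  75  51  50  49
  49  49  50  50  52  52  51  52  52  54  53  53  56  68  91 117 141 167
 194 208 212 213 211 212 224 233 237 237 237 237 237 237 237 237 237 237
 237 238 237 237 237 237 237 237 237 237 237 237 238 237 237 237 237 237
 237 238 237 235 229 214 205 209 211 212 210 187 146 120  99  82  66  59
  58  57  57  57  57  58  56  56  57  56  54  55  54  55  70 121 180 209
 214 215 215 215 216 217 219 218 216 215 214 213]
```

```bash
python3 - <<'E'
from fit import *
P=np.load("pics/s1.npy",allow_pickle=True).item()
im=np.array(P["pixels"])[:,:,::-1]
f=6;A=cv2.resize(im[8:84,205:295],None,fx=f,fy=f,interpolation=cv2.INTER_CUBIC)
B=cv2.resize(im[165:222,215:280],None,fx=f,fy=f,interpolation=cv2.INTER_CUBIC)
for n,col in (("stand.npy",(0,0,255)),("stand_new.npy",(0,160,0))):
    p=np.load(n)
    for k,I,o in (("sp2",A,(205,8)),("sp1",B,(215,165))):
        for r,h,cl in((.018,0,col),):
            for q in proj(P,cyl(face(p,*SL[k],h),R(p),[(r,0,0)])): cv2.circle(I,tuple(((q-o+.5)*f-.5).astype(int)),1,cl,-1)
    print(n,[proj(P,face(p,*SL[k],0))[0].round(1) for k in("sp1","sp2")])
H=np.zeros((456,800,3),np.uint8);H[:,:400]=cv2.resize(A,None,fx=400/540,fy=400/540)[:456] if 0 else 0
s=400/540;A=cv2.resize(A,None,fx=s,fy=s);B=B[:, :390];H[:A.shape[0],:A.shape[1]]=A;H[:B.shape[0],405:405+B.shape[1]]=B
cv2.imwrite("pics/rim.png",H)
E
```

```text
stand.npy [array([247.7, 193.3]), array([247.4,  45.2])]
stand_new.npy [array([248.9, 192. ]), array([250.6,  42.9])]
```

View pics/rim.png

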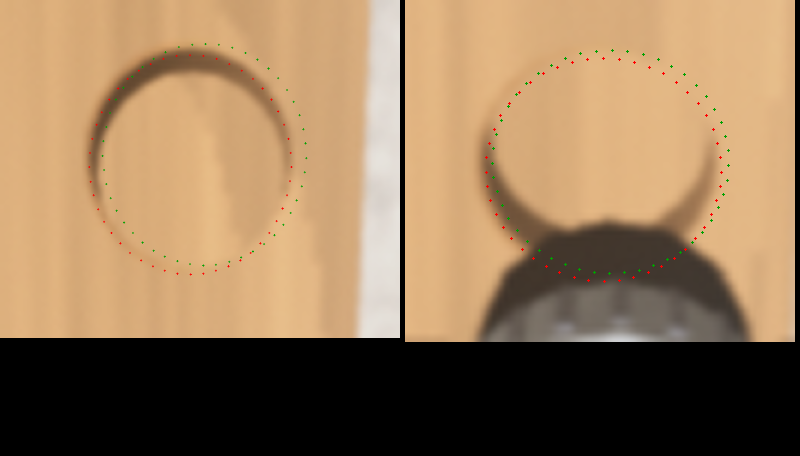

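{"api": "arm_command", "payload": {"steps": [{"rot": [0, 0, 0], "slide": [-0.0023, 0.0003, 0], "grip": 0.2}, {"rot": [0, 0, 0], "slide": [-0.0094, -0.0022, -0.0165], "grip": 0.2}, {"rot": [0, 0, 0], "slide": [-0.0094, -0.0022, -0.0165], "grip": 0.2}, {"rot": [0, 0, 0], "slide": [-0.0094, -0.0022, -0.016], "grip": 0.2}, {"rot": [0, 0, 0], "slide": [0, 0, 0], "grip": 0.2}, {"rot": [0, 0, 0], "slide": [0, 0, 0], "grip": 0.2}, {"rot": [0, 0, 0], "slide": [0, 0, 0], "grip": 0.2}, {"rot": [0, 0, 0], "slide": [0, 0, 0], "grip": 0.2}]}}

```text
time: 7.3
ee_pos: [0.5844, -0.1942, 0.067]
eef_rot: [0.601, 0.756, -0.203, -0.161]
ft_force: [-0.6, 0.1, -0.6]
width: 0.0348
grip_force: 15.0
```

```bash
python3 goal.py sp1 .022 .023; python3 - <<'E'
from h import *
P=eyes.camera("wrist");np.save("pics/s2.npy",P,allow_pickle=True)
Q=eyes.camera("side")
a=cv2.resize(np.array(P["pixels"])[140:300,190:310],None,fx=3.5,fy=3.5,interpolation=cv2.INTER_CUBIC)
b=cv2.resize(np.array(Q["pixels"])[200:360,195:295],None,fx=3.5,fy=3.5,interpolation=cv2.INTER_CUBIC)
cv2.imwrite("pics/s2.png",np.hstack([a,b])[:,:,::-1])
E
```

```text
t 7.3 tcp [ 0.5844 -0.1942  0.067 ] width 0.034799172810662964 F [-0.5914  0.1495 -0.597 ]
rotvec [ 0.0264 -0.0581  0.0365] slide [ 0.0013 -0.0004 -0.0001] goal [ 0.5858 -0.1946  0.0669] stand-frame err [-0.0011  0.0007  0.0005] axis [0.487  0.1132 0.866 ]
```

View pics/s2.png

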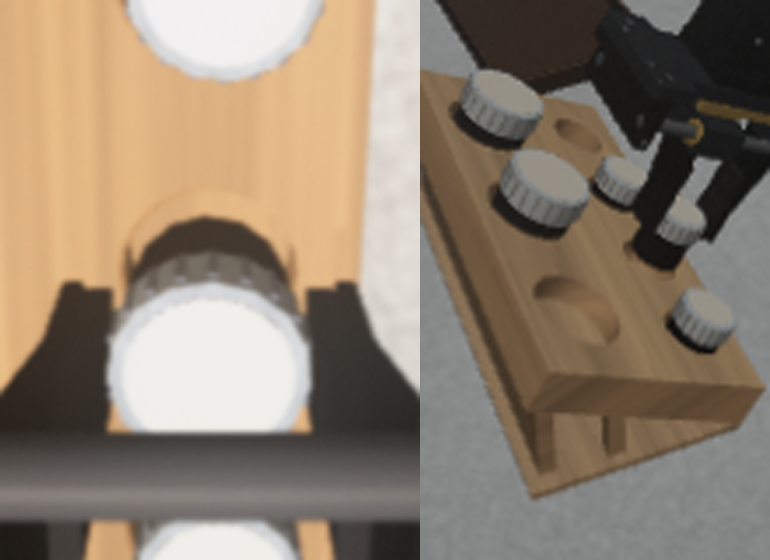

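The held pot (centre at crop x≈209) is lined up with the rim (x 128–292). Going in.

{"api": "arm_command", "payload": {"steps": [{"rot": [0, 0, 0], "slide": [-0.002, -0.0004, -0.0035], "grip": 0.2}, {"rot": [0, 0, 0], "slide": [-0.002, -0.0005, -0.0035], "grip": 0.2}, {"rot": [0, 0, 0], "slide": [-0.002, -0.0004, -0.0035], "grip": 0.2}, {"rot": [0, 0, 0], "slide": [-0.0015, -0.0004, -0.0026], "grip": 0.2}, {"rot": [0, 0, 0], "slide": [-0.001, -0.0002, -0.0017], "grip": 0.2}, {"rot": [0, 0, 0], "slide": [-0.001, -0.0002, -0.0017], "grip": 0.2}, {"rot": [0, 0, 0], "slide": [0, 0, 0], "grip": 0.2}, {"rot": [0, 0, 0], "slide": [0, 0, 0], "grip": 0.2}]}}

```text
time: 8.4
ee_pos: [0.5746, -0.1964, 0.0502]
eef_rot: [0.601, 0.756, -0.203, -0.162]
ft_force: [0.2, -0.0, -0.5]
width: 0.0345
grip_force: 15.0
```

```bash
python3 goal.py sp1 0 .023
```

```text
t 8.4 tcp [ 0.5746 -0.1964  0.0502] width 0.03447908126974357 F [ 0.2476 -0.002  -0.497 ]
rotvec [ 0.0231 -0.0928  0.0438] slide [ 0.0004 -0.0008 -0.0023] goal [ 0.575  -0.1971  0.0478] stand-frame err [-0.0014  0.0008 -0.0019] axis [0.487  0.1132 0.866 ]
```

{"api": "arm_command", "payload": {"steps": [{"rot": [0, 0, 0], "slide": [-0.0004, -0.0001, -0.0007], "grip": 0.2}, {"rot": [0, 0, 0], "slide": [-0.0004, -0.0001, -0.0007], "grip": 0.2}, {"rot": [0, 0, 0], "slide": [-0.0003, -0.0001, -0.0005], "grip": 0.2}, {"rot": [0, 0, 0], "slide": [0, 0, 0], "grip": 0.2}, {"rot": [0, 0, 0], "slide": [-0.0002, 0, -0.0004], "grip": 0.2}, {"rot": [0, 0, 0], "slide": [0, 0, 0], "grip": 0.2}, {"rot": [0, 0, 0], "slide": [-0.0002, 0, -0.0004], "grip": 0.2}, {"rot": [0, 0, 0], "slide": [0, 0, 0], "grip": 0.2}]}}

```text
time: 9.4
ee_pos: [0.5734, -0.1968, 0.0481]
eef_rot: [0.601, 0.756, -0.203, -0.161]
ft_force: [2.1, 0.0, 6.0]
width: 0.0343
grip_force: 15.0
```

```bash
python3 goal.py sp1 0 .023
```

```text
t 9.4 tcp [ 0.5734 -0.1968  0.0481] width 0.03428698456334482 F [2.137  0.0333 5.9908]
rotvec [ 0.0431 -0.0528  0.0465] slide [ 0.0016 -0.0003 -0.0003] goal [ 0.575  -0.1971  0.0478] stand-frame err [-0.0015  0.0007  0.0005] axis [0.487  0.1132 0.866 ]
```

{"api": "arm_command", "payload": {"steps": [{"rot": [0, 0, 0], "slide": [0, 0, 0], "grip": 0.6}, {"rot": [0, 0, 0], "slide": [0, 0, 0], "grip": 0.6}, {"rot": [0, 0, 0], "slide": [0, 0, 0], "grip": 0.6}, {"rot": [0, 0, 0], "slide": [0.0024, 0.0006, 0.0043], "grip": 0.6}, {"rot": [0, 0, 0], "slide": [0.0097, 0.0023, 0.0173], "grip": 0.6}, {"rot": [0, 0, 0], "slide": [0.0195, 0.0045, 0.0346], "grip": 1}, {"rot": [0, 0, 0], "slide": [0.0195, 0.0045, 0.0346], "grip": 1}, {"rot": [0.5, -4.5, -2], "slide": [0, 0.04, 0.02], "grip": 1}]}}

```text
time: 10.4
ee_pos: [0.6254, -0.1461, 0.1573]
eef_rot: [0.622, 0.751, -0.174, -0.138]
ft_force: [0.9, 0.6, -0.6]
width: 0.0746
grip_force: 0.0
```

```bash
cat > down.py <<'E'
from h import *
from scipy.spatial.transform import Rotation as Ro
import sys
S=sensors.read_state();g=np.array([float(v) for v in sys.argv[1:4]])
print(S["time"],S["ee_pos"],"rotvec",(Ro.from_quat([.70711,.70711,0,0])*Ro.from_quat(S["eef_rot"]).inv()).as_rotvec(degrees=True).round(2),"slide",(g-S["ee_pos"]).round(4))
E
python3 down.py .50 .196 .14
python3 - <<'E'
from fit import *
P=eyes.camera("wrist");np.save("pics/s3.npy",P,allow_pickle=True)
p=np.load("stand.npy");X=cyl(face(p,*SL["sp1"],.018),R(p),[(.0175,0,0)])
from refit import lidtop
print(lidtop(P,X,8))
E
```

```text
10.4 [ 0.62538116 -0.14609427  0.15734713] rotvec [  2.94 -25.47 -10.55] slide [-0.1254  0.3421 -0.0173]
(array([245.5874, 219.1599]), array([232, 207, 260, 232]), array([227.9544, 204.3213, 261.1321, 234.9705]), (np.uint8(61), np.uint8(229)))
```

{"api": "arm_command", "payload": {"steps": [{"rot": [0.49, -4.25, -1.76], "slide": [-0.01, 0.049, 0.01], "grip": 1}, {"rot": [0.49, -4.25, -1.76], "slide": [-0.019, 0.049, 0.005], "grip": 1}, {"rot": [0.49, -4.25, -1.76], "slide": [-0.019, 0.049, 0], "grip": 1}, {"rot": [0.49, -4.25, -1.76], "slide": [-0.019, 0.049, 0], "grip": 1}, {"rot": [0.49, -4.25, -1.76], "slide": [-0.019, 0.049, -0.01], "grip": 1}, {"rot": [0.49, -4.22, -1.75], "slide": [-0.019, 0.049, -0.01], "grip": 1}, {"rot": [0, 0, 0], "slide": [-0.02, 0.048, -0.012], "grip": 1}, {"rot": [0, 0, 0], "slide": [0, 0, 0], "grip": 1}]}}

```text
time: 11.45
ee_pos: [0.4966, 0.2016, 0.1411]
eef_rot: [0.703, 0.711, -0.0, -0.001]
ft_force: [0.5, -0.8, -0.6]
width: 0.0869
grip_force: 0.0
```

```bash
python3 down.py .50 .196 .14; python3 look.py .50 .196 0 l3
```

```text
11.45 [0.49656525 0.20156052 0.14108889] rotvec [-0.06 -0.06 -0.62] slide [ 0.0034 -0.0056 -0.0011]
tcp [0.4982 0.1989 0.1414] 11.5
blob [224 177 277 227] thr 174.0 expected size [54.5437 51.5657]
centroid at lid-top height [0.4976 0.1897 0.048 ]
net [([225.0, 167.0, 278.0, 228.0], 0.56)]
fit [0.4996 0.1888] [-0.5513  0.2454  0.5519 -0.2055]
```

```bash
python3 look.py .498 .191 0 l4;python3 down.py .50 .196 .14
```

```text
tcp [0.5    0.196  0.1415] 11.65
blob [220 171 274 222] thr 172.0 expected size [54.4748 51.5032]
centroid at lid-top height [0.4974 0.1899 0.048 ]
net [([221.0, 160.0, 275.0, 224.0], 0.82)]
fit [0.4987 0.1886] [-0.1126  2.2365  0.1125 -1.8975]
11.75 [0.49990091 0.19598977 0.14140875] rotvec [ 0.01  0.02 -0.07] slide [ 0.0001  0.     -0.0014]
```

{"api": "arm_command", "payload": {"steps": [{"rot": [0, 0, 0], "slide": [-0.002, -0.006, -0.03], "grip": 1}, {"rot": [0, 0, 0], "slide": [0, 0, -0.04], "grip": 1}, {"rot": [0, 0, 0], "slide": [0, 0, -0.03], "grip": 1}, {"rot": [0, 0, 0], "slide": [0, 0, -0.0095], "grip": 0.9}, {"rot": [0, 0, 0], "slide": [0, 0, 0], "grip": 0.4}, {"rot": [0, 0, 0], "slide": [0, 0, 0], "grip": 0.4}, {"rot": [0, 0, 0], "slide": [0, 0, 0], "grip": 0.4}, {"rot": [0, 0, 0], "slide": [0, 0, 0], "grip": 0.4}], "newtons": 25}}

```text
time: 12.75
ee_pos: [0.4976, 0.1914, 0.0326]
eef_rot: [0.706, 0.708, 0.001, 0.0]
ft_force: [-0.4, -0.3, 3.9]
width: 0.0513
grip_force: 25.0
```

{"api": "arm_command", "payload": {"steps": [{"rot": [0, 0, 0], "slide": [0, 0, 0], "grip": 0.4}, {"rot": [0, 0, 0], "slide": [0, 0, 0], "grip": 0.4}, {"rot": [0, 0, 0], "slide": [0, 0, 0.01], "grip": 0.4}, {"rot": [0, 0, 0], "slide": [0, 0, 0.03], "grip": 0.4}, {"rot": [0, 0, 0], "slide": [0, 0, 0.04], "grip": 0.4}, {"rot": [0, 0, 0], "slide": [0, 0, 0.05], "grip": 0.4}, {"rot": [0, 0, 0], "slide": [0, 0, 0.03], "grip": 0.4}, {"rot": [0, 0, 0], "slide": [0, 0, 0], "grip": 0.4}]}}

```text
time: 13.75
ee_pos: [0.4982, 0.1918, 0.1945]
eef_rot: [0.706, 0.708, 0.002, 0.001]
ft_force: [-0.6, -0.5, -1.8]
width: 0.0517
grip_force: 25.0
```

```bash
python3 goal.py lp .08 .028
```

```text
t 13.75 tcp [0.4982 0.1918 0.1945] width 0.05171362192214996 F [-0.6325 -0.5217 -1.7709]
rotvec [-3.6002 30.0953 12.6159] slide [ 0.0661 -0.4458 -0.0351] goal [ 0.5643 -0.254   0.1594] stand-frame err [ 0.0141  0.4492 -0.0487] axis [0.487  0.1132 0.866 ]
```

{"api": "arm_command", "payload": {"steps": [{"rot": [-0.5, 4.3, 1.8], "slide": [0.0122, -0.05, 0.01], "grip": 0.4}, {"rot": [-0.5, 4.3, 1.8], "slide": [0.0122, -0.056, 0], "grip": 0.4}, {"rot": [-0.5, 4.3, 1.8], "slide": [0.0122, -0.056, 0], "grip": 0.4}, {"rot": [-0.5, 4.3, 1.8], "slide": [0.0122, -0.056, 0], "grip": 0.4}, {"rot": [-0.5, 4.3, 1.8], "slide": [0.0122, -0.056, 0], "grip": 0.4}, {"rot": [-0.5, 4.3, 1.8], "slide": [0.0122, -0.056, 0], "grip": 0.4}, {"rot": [-0.6, 4.3, 1.8], "slide": [0.0124, -0.056, -0.005], "grip": 0.4}, {"rot": [0, 0, 0], "slide": [0, -0.0533, -0.005], "grip": 0.4}]}}

```text
time: 14.75
ee_pos: [0.5829, -0.2486, 0.1878]
eef_rot: [0.599, 0.756, -0.206, -0.164]
ft_force: [0.1, 0.1, -1.1]
width: 0.0515
grip_force: 25.0
```

{"api": "arm_command", "payload": {"steps": [{"rot": [0, 0, 0], "slide": [0, 0, 0], "grip": 0.4}, {"rot": [0, 0, 0], "slide": [0, 0, 0], "grip": 0.4}, {"rot": [0, 0, 0], "slide": [0, 0, 0], "grip": 0.4}, {"rot": [0, 0, 0], "slide": [0, 0, 0], "grip": 0.4}, {"rot": [0, 0, 0], "slide": [0, 0, 0], "grip": 0.4}, {"rot": [0, 0, 0], "slide": [0, 0, 0], "grip": 0.4}, {"rot": [0, 0, 0], "slide": [0, 0, 0], "grip": 0.4}, {"rot": [0, 0, 0], "slide": [0, 0, 0], "grip": 0.4}]}}

```text
time: 15.75
ee_pos: [0.5827, -0.2481, 0.1917]
eef_rot: [0.6, 0.756, -0.205, -0.162]
ft_force: [0.2, -1.3, -0.6]
width: 0.0515
grip_force: 25.0
```

```bash
cat > view.py <<'E'
# view.py pocket name tcp_height r : overlay rim (red) and held body bottom rim (green)
import sys
from fit import *
from refit import lidtop
from scipy.spatial.transform import Rotation as Ro
np.set_printoptions(precision=1,suppress=True)
k,n,h,rl,hl,rr=sys.argv[1],sys.argv[2],*map(float,sys.argv[3:7])
P=eyes.camera("wrist");np.save("pics/%s.npy"%n,P,allow_pickle=True);p=np.load("stand.npy");S=sensors.read_state()
T=Ro.from_quat(S["eef_rot"]).as_matrix();top=cyl(S["ee_pos"]-T[:,2]*(hl-h),T,[(rl,0,0)])
b=box(P,top);print("held top pred",b,(b[:2]+b[2:])/2,"seen",lidtop(P,top,8)[:2])
im=np.array(P["pixels"])[:,:,::-1];rim=proj(P,cyl(face(p,*SL[k],0),R(p),[(rr,0,0)]));print("rim pred",rim.mean(0))
lo=np.maximum(np.minimum(rim.min(0),b[:2])-20,0).astype(int);hi=(np.maximum(rim.max(0),b[2:])+20).astype(int)
hi=np.minimum(hi,[512,300]);f=min(780/(hi-lo)[0],580/(hi-lo)[1]);I=cv2.resize(im[lo[1]:hi[1],lo[0]:hi[0]],None,fx=f,fy=f,interpolation=cv2.INTER_CUBIC)
for q in rim: cv2.circle(I,tuple(((q-lo+.5)*f).astype(int)),1,(0,0,255),-1)
print("origin",lo,"scale",f);cv2.imwrite("pics/%s.png"%n,I)
E
python3 goal.py lp .12 .028; python3 view.py lp s4 .028 .026 .044 .0265
```

```text
t 15.75 tcp [ 0.5827 -0.2481  0.1917] width 0.051450952116457546 F [ 0.2063 -1.3393 -0.6313]
rotvec [ 0.1526 -0.2355 -0.0032] slide [ 0.0011 -0.0014  0.0024] goal [ 0.5838 -0.2495  0.1941] stand-frame err [0.0005 0.0016 0.0025] axis [0.487  0.1132 0.866 ]
held top pred [204.6 206.4 293.8 285.6] [249.2 246. ] seen (array([249.4, 241.6]), array([209, 213, 290, 263]))
rim pred [249.2 180.6]
origin [184 136] scale 3.5365853658536586
```

View pics/s4.png

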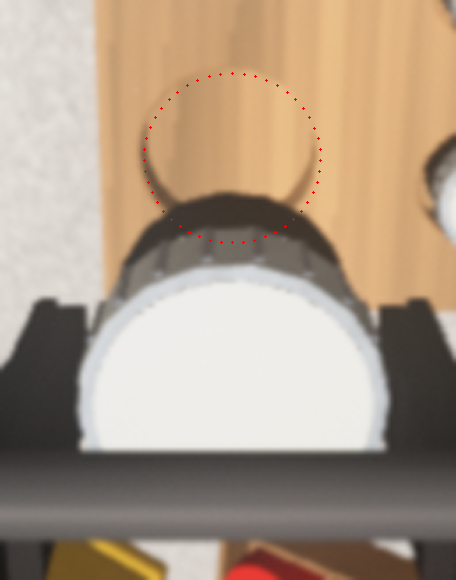

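{"api": "arm_command", "payload": {"steps": [{"rot": [0.15, -0.24, 0], "slide": [-0.0009, 0.0005, 0.0024], "grip": 0.4}, {"rot": [0, 0, 0], "slide": [-0.0136, -0.0032, -0.0243], "grip": 0.4}, {"rot": [0, 0, 0], "slide": [-0.0136, -0.0032, -0.0243], "grip": 0.4}, {"rot": [0, 0, 0], "slide": [-0.0136, -0.0032, -0.0243], "grip": 0.4}, {"rot": [0, 0, 0], "slide": [-0.0068, -0.0015, -0.012], "grip": 0.4}, {"rot": [0, 0, 0], "slide": [0, 0, 0], "grip": 0.4}, {"rot": [0, 0, 0], "slide": [0, 0, 0], "grip": 0.4}, {"rot": [0, 0, 0], "slide": [0, 0, 0], "grip": 0.4}]}}

```text
time: 16.8
ee_pos: [0.5351, -0.2586, 0.11]
eef_rot: [0.601, 0.757, -0.202, -0.16]
ft_force: [-0.6, 0.6, -1.5]
width: 0.0513
grip_force: 25.0
```

```bash
python3 goal.py lp .022 .028
```

```text
t 16.8 tcp [ 0.5351 -0.2586  0.11  ] width 0.05133745063218021 F [-0.6164  0.6205 -1.5131]
rotvec [ 0.0182  0.0956 -0.0353] slide [ 0.001  -0.002  -0.0007] goal [ 0.5361 -0.2606  0.1092] stand-frame err [-0.0008  0.0022 -0.0004] axis [0.487  0.1132 0.866 ]
```

{"api": "arm_command", "payload": {"steps": [{"rot": [0, 0, 0], "slide": [-0.0029, -0.0004, -0.0042], "grip": 0.4}, {"rot": [0, 0, 0], "slide": [-0.002, -0.0005, -0.0035], "grip": 0.4}, {"rot": [0, 0, 0], "slide": [-0.002, -0.0004, -0.0035], "grip": 0.4}, {"rot": [0, 0, 0], "slide": [-0.0015, -0.0004, -0.0026], "grip": 0.4}, {"rot": [0, 0, 0], "slide": [-0.001, -0.0002, -0.0017], "grip": 0.4}, {"rot": [0, 0, 0], "slide": [-0.001, -0.0002, -0.0017], "grip": 0.4}, {"rot": [0, 0, 0], "slide": [0, 0, 0], "grip": 0.4}, {"rot": [0, 0, 0], "slide": [0, 0, 0], "grip": 0.4}]}}

```text
time: 17.8
ee_pos: [0.5239, -0.2608, 0.0921]
eef_rot: [0.601, 0.756, -0.203, -0.161]
ft_force: [0.3, 0.3, -1.1]
width: 0.0514
grip_force: 25.0
```

```bash
python3 goal.py lp 0 .028
```

```text
t 17.8 tcp [ 0.5239 -0.2608  0.0921] width 0.05136312918486897 F [ 0.3396  0.2562 -1.1467]
rotvec [ 0.0016  0.0134 -0.0134] slide [ 0.0015 -0.0023 -0.0019] goal [ 0.5254 -0.2631  0.0902] stand-frame err [-0.0017  0.0026 -0.0012] axis [0.487  0.1132 0.866 ]
```

Free descent, no contact yet; the last millimetres slowly.

{"api": "arm_command", "payload": {"steps": [{"rot": [0, 0, 0], "slide": [-0.0004, -0.0001, -0.0007], "grip": 0.4}, {"rot": [0, 0, 0], "slide": [-0.0004, -0.0001, -0.0007], "grip": 0.4}, {"rot": [0, 0, 0], "slide": [-0.0003, -0.0001, -0.0005], "grip": 0.4}, {"rot": [0, 0, 0], "slide": [0, 0, 0], "grip": 0.4}, {"rot": [0, 0, 0], "slide": [-0.0003, -0.0001, -0.0005], "grip": 0.4}, {"rot": [0, 0, 0], "slide": [0, 0, 0], "grip": 0.4}, {"rot": [0, 0, 0], "slide": [-0.0003, 0, -0.0005], "grip": 0.4}, {"rot": [0, 0, 0], "slide": [0, 0, 0], "grip": 0.4}]}}

```text
time: 18.8
ee_pos: [0.5235, -0.2611, 0.0912]
eef_rot: [0.601, 0.757, -0.202, -0.159]
ft_force: [3.8, 2.7, 11.7]
width: 0.0511
grip_force: 25.0
```

```bash
python3 goal.py lp 0 .028
```

```text
t 18.8 tcp [ 0.5235 -0.2611  0.0912] width 0.05109183868705638 F [ 3.826   2.6539 11.7409]
rotvec [ 0.0457  0.1802 -0.0446] slide [ 0.0019 -0.002  -0.001 ] goal [ 0.5254 -0.2631  0.0902] stand-frame err [-0.0017  0.0024 -0.0002] axis [0.487  0.1132 0.866 ]
```

{"api": "arm_command", "payload": {"steps": [{"rot": [0, 0, 0], "slide": [0.0003, 0.0001, 0.0005], "grip": 0.74}, {"rot": [0, 0, 0], "slide": [0, 0, 0], "grip": 0.74}, {"rot": [0, 0, 0], "slide": [0, 0, 0], "grip": 0.74}, {"rot": [0, 0, 0], "slide": [0.0024, 0.0006, 0.0043], "grip": 0.74}, {"rot": [0, 0, 0], "slide": [0.0097, 0.0023, 0.0173], "grip": 0.74}, {"rot": [0, 0, 0], "slide": [0.0195, 0.0045, 0.0346], "grip": 1}, {"rot": [0, 0, 0], "slide": [0.0195, 0.0045, 0.0346], "grip": 1}, {"rot": [0.5, -4.5, -2], "slide": [0, 0.04, 0.01], "grip": 1}]}}

```text
time: 19.8
ee_pos: [0.5752, -0.2103, 0.1905]
eef_rot: [0.622, 0.752, -0.173, -0.136]
ft_force: [-0.1, 0.4, -0.5]
width: 0.0841
grip_force: 0.0
```

```bash
python3 - <<'E'
from fit import *
from refit import lidtop
P=eyes.camera("wrist");np.save("pics/s5.npy",P,allow_pickle=True)
p=np.load("stand.npy")
for k,r,h in (("lp",.026,.026),("sl1",.026,.026),("sp1",.0175,.018)):
    x=lidtop(P,cyl(face(p,*SL[k],h),R(p),[(r,0,0)]),8); print(k,x[0],x[1],x[2],(x[2][:2]+x[2][2:])/2)
E
python3 down.py .478 .283 .14
```

```text
lp [241.6519 224.4868] [220 204 265 246] [214.8018 202.0328 265.8839 248.8244] [240.3428 225.4286]
sl1 [238.3611 139.7536] [214 115 264 165] [208.0507 114.6405 264.0118 170.5796] [236.0312 142.6101]
sp1 [314.5632 168.2463] [301 155 329 183] [295.8888 152.0938 329.8968 185.9375] [312.8928 169.0157]
19.85 [ 0.57603973 -0.20365811  0.19318385] rotvec [  2.8  -24.76 -10.8 ] slide [-0.098   0.4867 -0.0532]
```

{"api": "arm_command", "payload": {"steps": [{"rot": [0.4, -3.5, -1.5], "slide": [-0.01, 0.058, 0], "grip": 1}, {"rot": [0.4, -3.5, -1.5], "slide": [-0.013, 0.058, 0], "grip": 1}, {"rot": [0.4, -3.5, -1.5], "slide": [-0.013, 0.058, 0], "grip": 1}, {"rot": [0.4, -3.5, -1.5], "slide": [-0.013, 0.058, 0], "grip": 1}, {"rot": [0.4, -3.5, -1.5], "slide": [-0.013, 0.058, 0], "grip": 1}, {"rot": [0.4, -3.5, -1.6], "slide": [-0.013, 0.058, 0], "grip": 1}, {"rot": [0.4, -3.76, -1.7], "slide": [-0.013, 0.058, 0], "grip": 1}, {"rot": [0, 0, 0], "slide": [-0.01, 0.058, 0], "grip": 1}]}}

```text
time: 20.85
ee_pos: [0.4744, 0.2566, 0.1915]
eef_rot: [0.707, 0.707, -0.003, -0.003]
ft_force: [-0.0, 0.2, -0.1]
width: 0.087
grip_force: 0.0
```

```bash
python3 down.py .478 .28 .12
```

```text
20.85 [0.47437202 0.25661766 0.19150241] rotvec [ 0.05 -0.47 -0.  ] slide [ 0.0036  0.0234 -0.0715]
```

{"api": "arm_command", "payload": {"steps": [{"rot": [0, 0, 0], "slide": [0.001, 0.01, -0.03], "grip": 1}, {"rot": [0, 0, 0], "slide": [0.001, 0.01, -0.03], "grip": 1}, {"rot": [0, 0, 0], "slide": [0, 0, -0.01], "grip": 1}, {"rot": [0, 0, 0], "slide": [0, 0, 0], "grip": 1}, {"rot": [0, 0, 0], "slide": [0, 0, 0], "grip": 1}, {"rot": [0, 0, 0], "slide": [0, 0, 0], "grip": 1}, {"rot": [0, 0, 0], "slide": [0, 0, 0], "grip": 1}, {"rot": [0, 0, 0], "slide": [0, 0, 0], "grip": 1}]}}

```text
time: 21.85
ee_pos: [0.4776, 0.2748, 0.1206]
eef_rot: [0.707, 0.707, -0.004, -0.003]
ft_force: [-0.8, -0.7, -0.2]
width: 0.0867
grip_force: 0.0
```

```bash
python3 down.py .478 .28 .12; python3 look.py .478 .28 1 l5
```

```text
21.85 [0.47758431 0.27481565 0.12062327] rotvec [ 0.07 -0.6   0.01] slide [ 0.0004  0.0052 -0.0006]
tcp [0.4776 0.2748 0.1205] 21.9
blob [234 172 272 208] thr 167.0 expected size [38.9068 37.0287]
centroid at lid-top height [0.4801 0.2792 0.04  ]
net [([234.0, 162.0, 275.0, 210.0], 0.97)]
fit [0.4821 0.2781] [ 0.8378  1.8961 -0.832  -1.8598]
```

{"api": "arm_command", "payload": {"steps": [{"rot": [0.07, -0.6, 0], "slide": [0.0025, 0.0044, -0.03], "grip": 1}, {"rot": [0, 0, 0], "slide": [0, 0, -0.03], "grip": 1}, {"rot": [0, 0, 0], "slide": [0, 0, -0.025], "grip": 1}, {"rot": [0, 0, 0], "slide": [0, 0, -0.0085], "grip": 0.9}, {"rot": [0, 0, 0], "slide": [0, 0, 0], "grip": 0.5}, {"rot": [0, 0, 0], "slide": [0, 0, 0], "grip": 0.2}, {"rot": [0, 0, 0], "slide": [0, 0, 0], "grip": 0.2}, {"rot": [0, 0, 0], "slide": [0, 0, 0], "grip": 0.2}], "newtons": 15}}

```text
time: 23.0
ee_pos: [0.4803, 0.2794, 0.0274]
eef_rot: [0.707, 0.707, 0.0, 0.0]
ft_force: [-0.4, -0.2, 0.2]
width: 0.0464
grip_force: 0.0
```

{"api": "arm_command", "payload": {"steps": [{"rot": [0, 0, 0], "slide": [0, 0, 0], "grip": 0.2}, {"rot": [0, 0, 0], "slide": [0, 0, 0], "grip": 0.2}, {"rot": [0, 0, 0], "slide": [0, 0, 0], "grip": 0.2}, {"rot": [0, 0, 0], "slide": [0, 0, 0], "grip": 0.2}, {"rot": [0, 0, 0], "slide": [0, 0, 0], "grip": 0.2}, {"rot": [0, 0, 0], "slide": [0, 0, 0], "grip": 0.2}, {"rot": [0, 0, 0], "slide": [0, 0, 0], "grip": 0.2}, {"rot": [0, 0, 0], "slide": [0, 0, 0.005], "grip": 0.2}]}}

```text
time: 24.0
ee_pos: [0.4796, 0.279, 0.0314]
eef_rot: [0.707, 0.707, -0.001, -0.0]
ft_force: [0.7, 0.5, -0.4]
width: 0.0341
grip_force: 15.0
```

{"api": "arm_command", "payload": {"steps": [{"rot": [0, 0, 0], "slide": [0, 0, 0.02], "grip": 0.2}, {"rot": [0, 0, 0], "slide": [0, 0, 0.04], "grip": 0.2}, {"rot": [0, 0, 0], "slide": [0, 0, 0.04], "grip": 0.2}, {"rot": [0, 0, 0], "slide": [0, 0, 0.04], "grip": 0.2}, {"rot": [0, 0, 0], "slide": [0, 0, 0], "grip": 0.2}, {"rot": [0, 0, 0], "slide": [0, 0, 0], "grip": 0.2}, {"rot": [0, 0, 0], "slide": [0, 0, 0], "grip": 0.2}, {"rot": [0, 0, 0], "slide": [0, 0, 0], "grip": 0.2}]}}

```text
time: 25.0
ee_pos: [0.4796, 0.279, 0.1709]
eef_rot: [0.707, 0.707, -0.001, -0.0]
ft_force: [0.3, 0.2, -0.1]
width: 0.0343
grip_force: 15.0
```

```bash
python3 goal.py sp2 .08 .023
```

```text
t 25.0 tcp [0.4796 0.279  0.1709] width 0.03434449090387867 F [ 0.253   0.2433 -0.1128]
rotvec [-3.3564 29.7801 12.7803] slide [ 0.1063 -0.3463 -0.0538] goal [ 0.5859 -0.0673  0.1171] stand-frame err [-0.0487  0.3613 -0.034 ] axis [0.487  0.1132 0.866 ]
```

{"api": "arm_command", "payload": {"steps": [{"rot": [-0.48, 4.25, 1.82], "slide": [0.015, -0.049, 0], "grip": 0.2}, {"rot": [-0.48, 4.25, 1.82], "slide": [0.015, -0.05, 0], "grip": 0.2}, {"rot": [-0.48, 4.25, 1.82], "slide": [0.015, -0.05, 0], "grip": 0.2}, {"rot": [-0.48, 4.25, 1.82], "slide": [0.015, -0.05, 0], "grip": 0.2}, {"rot": [-0.48, 4.25, 1.83], "slide": [0.015, -0.05, -0.01], "grip": 0.2}, {"rot": [-0.48, 4.25, 1.83], "slide": [0.015, -0.05, -0.02], "grip": 0.2}, {"rot": [-0.48, 4.28, 1.83], "slide": [0.0163, -0.0473, -0.0238], "grip": 0.2}, {"rot": [0, 0, 0], "slide": [0, 0, 0], "grip": 0.2}]}}

```text
time: 26.0
ee_pos: [0.5848, -0.0716, 0.1125]
eef_rot: [0.602, 0.754, -0.206, -0.164]
ft_force: [0.2, 0.4, -1.2]
width: 0.0344
grip_force: 15.0
```

{"api": "arm_command", "payload": {"steps": [{"rot": [0, 0, 0], "slide": [0, 0, 0], "grip": 0.2}, {"rot": [0, 0, 0], "slide": [0, 0, 0], "grip": 0.2}, {"rot": [0, 0, 0], "slide": [0, 0, 0], "grip": 0.2}, {"rot": [0, 0, 0], "slide": [0, 0, 0], "grip": 0.2}, {"rot": [0, 0, 0], "slide": [0, 0, 0], "grip": 0.2}, {"rot": [0, 0, 0], "slide": [0, 0, 0], "grip": 0.2}, {"rot": [0, 0, 0], "slide": [0, 0, 0], "grip": 0.2}, {"rot": [0, 0, 0], "slide": [0, 0, 0], "grip": 0.2}]}}

```text
time: 27.0
ee_pos: [0.5863, -0.0671, 0.118]
eef_rot: [0.601, 0.756, -0.202, -0.161]
ft_force: [0.3, 0.7, -1.0]
width: 0.0346
grip_force: 15.0
```

```bash
python3 goal.py sp2 .08 .023; python3 view.py sp2 s6 .023 .0175 .036 .018
```

```text
t 27.0 tcp [ 0.5863 -0.0671  0.118 ] width 0.03457125625491733 F [ 0.2584  0.6988 -1.0016]
rotvec [-0.0517  0.0722  0.0344] slide [-0.0004 -0.0002 -0.0009] goal [ 0.5859 -0.0673  0.1171] stand-frame err [-0.0001  0.0001 -0.001 ] axis [0.487  0.1132 0.866 ]
held top pred [219.6 218.2 278.7 270.8] [249.2 244.5] seen (array([249.2, 244.2]), array([222, 222, 275, 263]))
rim pred [249.2 192.1]
origin [199 153] scale 4.233576642335766
```

View pics/s6.png

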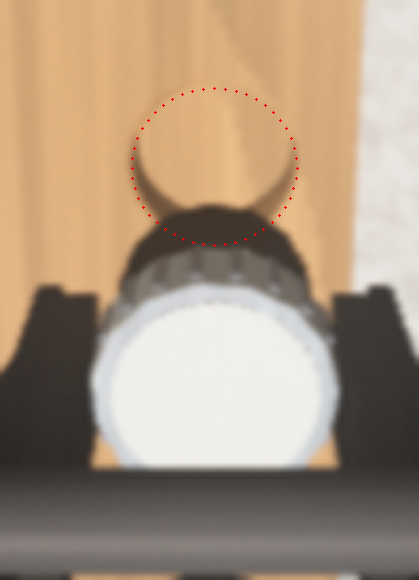

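{"api": "arm_command", "payload": {"steps": [{"rot": [0, 0, 0], "slide": [-0.0011, 0.0006, -0.0009], "grip": 0.2}, {"rot": [0, 0, 0], "slide": [-0.0094, -0.0022, -0.0168], "grip": 0.2}, {"rot": [0, 0, 0], "slide": [-0.0094, -0.0022, -0.0167], "grip": 0.2}, {"rot": [0, 0, 0], "slide": [-0.0094, -0.0022, -0.0167], "grip": 0.2}, {"rot": [0, 0, 0], "slide": [0, 0, 0], "grip": 0.2}, {"rot": [0, 0, 0], "slide": [0, 0, 0], "grip": 0.2}, {"rot": [0, 0, 0], "slide": [0, 0, 0], "grip": 0.2}, {"rot": [0, 0, 0], "slide": [0, 0, 0], "grip": 0.2}]}}

```text
time: 28.05
ee_pos: [0.5575, -0.073, 0.0674]
eef_rot: [0.601, 0.757, -0.202, -0.16]
ft_force: [-0.2, -0.5, 0.2]
width: 0.0348
grip_force: 15.0
```

```bash
python3 goal.py sp2 .022 .023; python3 view.py sp2 s7 .023 .0175 .036 .018
```

```text
t 28.05 tcp [ 0.5575 -0.073   0.0674] width 0.03479884234633348 F [-0.2226 -0.4926  0.2343]
rotvec [-0.0538  0.1263  0.0251] slide [ 0.0002 -0.0009 -0.0005] goal [ 0.5577 -0.0739  0.0669] stand-frame err [-0.0003  0.0009 -0.0004] axis [0.487  0.1132 0.866 ]
held top pred [219.6 218.2 278.6 270.7] [249.1 244.5] seen (array([249.2, 243.9]), array([222, 222, 276, 263]))
rim pred [249.4 218.7]
origin [199 175] scale 5.043478260869565
```

View pics/s7.png

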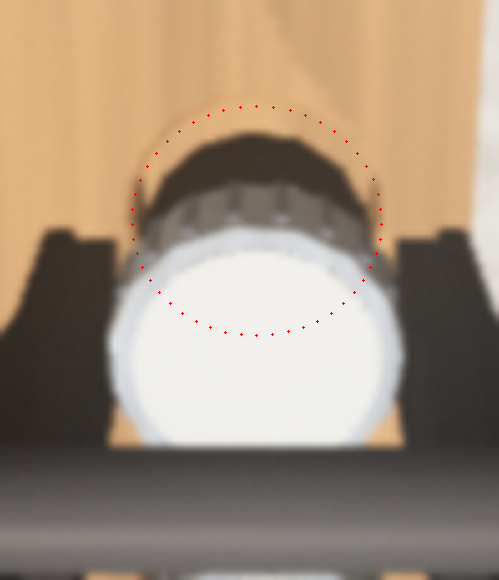

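Rim (133–379) and body (150–365) share a centre; descending.

{"api": "arm_command", "payload": {"steps": [{"rot": [0, 0, 0], "slide": [-0.0023, -0.0004, -0.0038], "grip": 0.2}, {"rot": [0, 0, 0], "slide": [-0.002, -0.0005, -0.0035], "grip": 0.2}, {"rot": [0, 0, 0], "slide": [-0.002, -0.0004, -0.0035], "grip": 0.2}, {"rot": [0, 0, 0], "slide": [-0.0015, -0.0004, -0.0026], "grip": 0.2}, {"rot": [0, 0, 0], "slide": [-0.001, -0.0002, -0.0017], "grip": 0.2}, {"rot": [0, 0, 0], "slide": [-0.001, -0.0002, -0.0017], "grip": 0.2}, {"rot": [0, 0, 0], "slide": [0, 0, 0], "grip": 0.2}, {"rot": [0, 0, 0], "slide": [0, 0, 0], "grip": 0.2}]}}

```text
time: 29.1
ee_pos: [0.5473, -0.0752, 0.0502]
eef_rot: [0.601, 0.756, -0.202, -0.161]
ft_force: [0.1, 0.1, 0.1]
width: 0.0344
grip_force: 15.0
```

```bash
python3 goal.py sp2 0 .023
```

```text
t 29.1 tcp [ 0.5473 -0.0752  0.0502] width 0.03439613738715882 F [0.066  0.1161 0.1097]
rotvec [-0.0529  0.0836  0.0303] slide [-0.0003 -0.0012 -0.0024] goal [ 0.547  -0.0764  0.0478] stand-frame err [-0.0007  0.0011 -0.0024] axis [0.487  0.1132 0.866 ]
```

{"api": "arm_command", "payload": {"steps": [{"rot": [0, 0, 0], "slide": [-0.0004, -0.0001, -0.0007], "grip": 0.2}, {"rot": [0, 0, 0], "slide": [-0.0004, -0.0001, -0.0007], "grip": 0.2}, {"rot": [0, 0, 0], "slide": [-0.0003, -0.0001, -0.0005], "grip": 0.2}, {"rot": [0, 0, 0], "slide": [0, 0, 0], "grip": 0.2}, {"rot": [0, 0, 0], "slide": [-0.0002, 0, -0.0004], "grip": 0.2}, {"rot": [0, 0, 0], "slide": [0, 0, 0], "grip": 0.2}, {"rot": [0, 0, 0], "slide": [-0.0002, 0, -0.0004], "grip": 0.2}, {"rot": [0, 0, 0], "slide": [0, 0, 0], "grip": 0.2}]}}

```text
time: 30.1
ee_pos: [0.5463, -0.0755, 0.0485]
eef_rot: [0.601, 0.757, -0.202, -0.16]
ft_force: [2.5, 0.3, 8.0]
width: 0.0343
grip_force: 15.0
```

```bash
python3 goal.py sp2 0 .023
```

```text
t 30.1 tcp [ 0.5463 -0.0755  0.0485] width 0.03432156786678161 F [2.5279 0.2955 7.9726]
rotvec [-0.0422  0.1506  0.0285] slide [ 0.0007 -0.0009 -0.0006] goal [ 0.547  -0.0764  0.0478] stand-frame err [-0.0007  0.001  -0.0003] axis [0.487  0.1132 0.866 ]
```

{"api": "arm_command", "payload": {"steps": [{"rot": [0, 0, 0], "slide": [0, 0, 0], "grip": 0.58}, {"rot": [0, 0, 0], "slide": [0, 0, 0], "grip": 0.58}, {"rot": [0, 0, 0], "slide": [0, 0, 0], "grip": 0.58}, {"rot": [0, 0, 0], "slide": [0.0024, 0.0006, 0.0043], "grip": 0.58}, {"rot": [0, 0, 0], "slide": [0.0097, 0.0023, 0.0173], "grip": 0.58}, {"rot": [0, 0, 0], "slide": [0.0195, 0.0045, 0.0346], "grip": 1}, {"rot": [0, 0, 0], "slide": [0.0195, 0.0045, 0.0346], "grip": 1}, {"rot": [0.5, -4.5, -2], "slide": [0, 0.04, 0.02], "grip": 1}]}}

```text
time: 31.1
ee_pos: [0.5983, -0.0253, 0.1583]
eef_rot: [0.623, 0.751, -0.172, -0.136]
ft_force: [0.3, 0.0, 0.1]
width: 0.0732
grip_force: 0.0
```

{"api": "arm_command", "payload": {"steps": [{"rot": [0, 0, 0], "slide": [0.02, 0.04, 0.03], "grip": 1}, {"rot": [0, 0, 0], "slide": [0.01, 0.05, 0.03], "grip": 1}, {"rot": [0, 0, 0], "slide": [0, 0.05, 0.03], "grip": 1}, {"rot": [0, 0, 0], "slide": [0, 0.05, 0], "grip": 1}, {"rot": [0, 0, 0], "slide": [0, 0, 0], "grip": 1}, {"rot": [0, 0, 0], "slide": [0, 0, 0], "grip": 1}, {"rot": [0, 0, 0], "slide": [0, 0, 0], "grip": 1}, {"rot": [0, 0, 0], "slide": [0, 0, 0], "grip": 1}]}}

```text
time: 32.1
ee_pos: [0.627, 0.1652, 0.2484]
eef_rot: [0.622, 0.752, -0.172, -0.137]
ft_force: [0.1, -0.2, 0.6]
width: 0.0869
grip_force: 0.0
```

```bash
python3 - <<'E'
from h import *
P=eyes.camera("side");S=eyes.camera("scene")
a=cv2.resize(np.array(P["pixels"])[205:355,180:310],None,fx=3.2,fy=3.2,interpolation=cv2.INTER_CUBIC)
b=cv2.resize(np.array(S["pixels"])[125:275,90:200],None,fx=3.2,fy=3.2,interpolation=cv2.INTER_CUBIC)
cv2.imwrite("pics/end.png",np.hstack([a,b])[:,:,::-1]);print(sensors.read_state()["time"])
E
```

```text
32.2
```

View pics/end.png

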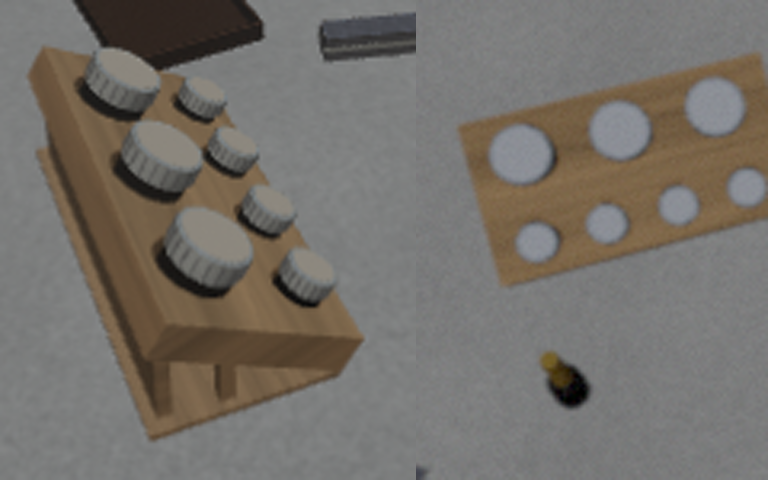

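All seven pockets are filled. The lids line up in each row and stand out equally, and the polish bottle and buffer have not moved.

```bash
python3 -c "
from bench import order
print(order.close_job())"
```

```text
the job is handed in; nothing more can be done
None
```

The jar and both small pots are in their pockets, lid out and set down on the pocket floors with about 6–13 N of contact force; the pots already on display and the bottles and buffer I could see were not moved, and the job was handed in at about 32 s.

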